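Third hand for the crispbread holder

ROBOT

A 6-joint arm with a two-finger parallel gripper is mounted at the origin on the work surface. World frame = base frame: x ahead of the robot, y to its left, z up, the work surface at z = 0. Lengths are in m, angles in degrees, forces in N, time in s.
With the tool pointing down it reaches from about 0.275 to 0.875 m from the base axis. Payload 12.5 kg.
Tool frame: the origin (TCP) lies at the very end of the fingers, on their centre line; the grasp point (between the pads) lies grasp_offset behind it (grasp_offset is the distance from the TCP to the grasp point, in m); z points along the fingers, y is the line along which they close (so a half turn about z gives the same grasp; the last joint's range is limited). The gripper opens to 85 mm and grips with 20 to 120 N. Pads are 22 mm wide; open, the fingers measure 114 mm over their backs; the gripper's body (76 mm by 85 mm) begins 54 mm behind the grasp point. The pads swing forward as they close: fully open they stand 13 mm farther back than shut.
Start: joints at [70.669, 20.094, 94.641, -0, 65.266, -4.847], TCP at [0.138, 0.533, 0.231] pointing down, gripper open.
Joint ranges: [-157.81, 157.81], [-45, 120.19], [0.68, 151.7], [-89.99, 269.99], [4.06, 180], [-164.3, 164.3]. Speed limits (degrees/s): [127.2, 127.2, 159.86, 180, 180, 180].

INTERFACE

Orientations are given as [roll, pitch, yaw] about the fixed x, y, z axes, in that order (R = Rz(yaw) Ry(pitch) Rx(roll)).
In Python, from bench import * gives the robot as it stands.
- The arm moves only by the tool send_rows, never from a script. Its argument "commands" is a list that holds one entry, the list of rows, each a list of 7 numbers: the shift along the tool's x, y, z in units of 25 mm (1.0 is 25 mm), then the turn, a rotation vector about the tool's x, y, z in units of 5 degrees (1.0 is 5 degrees), then the opening, from -1 (shut) to 1 (fully open). A call has 1 to 8 rows; each row is the pose to reach, as a shift and turn from the pose commanded when the call began, along the tool's axes at that moment; what a row does not reach only later rows make up. A row lasts 1/12 s, in which the tool goes at most 41.7 mm and 7.16 degrees, less where a joint would pass 70% of its speed; a pose out of reach is approached as far as the arm can. A call with a gripper value outside its range is refused whole. The fingers move at their own pace and stop on an object; "newtons" is the grip in N (left out, the last holds). Time passes only in rows, so rows that repeat a pose let the fingers close. It gives the time, the measured TCP pose, the force, the opening and the grip force at its end, in the units of the state.
- sense(): the state, without advancing time (a new reading comes with each control period).
- capture(name): name is "side" or "top"; returns (picture, depth): 400x640x3 uint8, red, green, blue; 400x640 float32, m along the optical axis (not along the pixel's ray), 0 where there is no reading.
- camera_params(name): a dict with "fovy" (degrees; the focal length in pixels is half the picture's height over the tangent of half this angle, whatever the lens; pixels are square), "cx", "cy" (the principal point, pixels), "R" (3x3) and "t" (3): a world point X has camera coordinates R X + t. Camera axes: x right, y down, z forward; pixel columns grow to the right and rows downward; lengths in m; the calibration is good to about 2 mm. A picture is of the moment at which its call begins. camera_params takes no time and is no camera call.
- finish_job(): hands the job in; it is judged then, once.
Trained networks look in the newest picture that a camera, given by its name, has taken for a name from the list of things; names that differ only in an ending like _2 or _b are one class to them, and where a whole thing is asked for, a point or a joint stands for the part that bears it (a point fixed in the world has none). Each returns a list of dicts, best first, with "conf" (0 to 1); they miss things now and then, are a little off and sometimes report something else, mostly with a low value. They report only what shows in the picture. A call takes as long as a camera call. They do not tell look-alikes from the thing itself.
- regions_of(camera, thing): "mask" (400x640 bool, what is visible of it) and "at" ([column, row] in pixels, amid what is visible of it).
- spot_point(camera, thing): "at" ([column, row] in pixels: a listed point, or the origin of a listed thing).
The state is a dict: "clock": time; "joints": joint angles; "dq": joint speeds; "tau": joint torques, N m; "tool_pos": TCP position; "tcp_rot": TCP orientation; "wrist_force": force on the tool from outside, world axes, zero at the start; "torque": the same for the moment, N m; "gripper_width": opening from 0.0 (shut) to 1.0 (fully open); "grasp_force": force on a finger pad.
Only numpy, scipy, OpenCV 4.12 (cv2) and the standard library are available. Lean on these libraries where they do the work, as an engineer would, in place of code of your own. Each camera call takes 0.05 s, during which the arm holds its last target. There are 200 camera calls.

TASK

The bamboo crispbread holder, pushed up against the wall under the window, has lost its near end board and I want to screw it back on: take the loose board that stands on the table, stand it upright against the open end of the holder with its edges flush with the base and its foot down at the table like the other end's, and be my third hand, bringing it up gently and pushing it straight towards the window wall with a steady 10 newtons or so (no less than 6, no more than 16) for at least three seconds. Leave everything else on the table where it is, and finish while still holding and pushing like that: do not let go or put anything down.

Things in the scene. Friction and masses are not known exactly. Their poses are not given: they have to be found in the camera images.
- end_board: loose plain bamboo board, 15 mm thick (its x), 90 wide (y), 120 tall (z), about 0.12 kg, standing on its 15 x 90 foot left or right of the holder; small screw holes, both broad faces alike, either may go against the holder. Origin: centre of its underside. When it is home, fingers reaching less than 45 mm down from its top stay above the holder's rails
- holder: bamboo crispbread holder, about 0.34 kg, loose: base 200 mm long (x), 90 wide (y), 14 thick, flat on the table; a fixed 15 x 90 x 120 board at its +x end, outer face (x = 115) at the wall; four 10 mm round rails along x at y = +-38, centres 36 and 66 mm up, empty between and above. Base and rails end in one plane at x = -100, the open end. Origin: centre of the base's underside; x to the wall
- holder_end (a point): middle of the lower edge of the open end (x = -100 mm, y = 0, z = 0 of the holder), axes as the holder's. The board is home with its origin 7.5 mm to the -x side of this point, y = 0, z = 0, its x along this x. Wood on wood against a rigid wall: the holder first slides up to 1 mm to the wall (under 5 N), then the push rises steeply within 1 to 3 mm
- window_wall: the fixed low wall and sill behind the table: plaster face, 80 mm high to the top of the sill. Origin: on that face (towards the robot) at table height, x pointing away from the robot, out of the window
- butter_box: bystander: yellow plastic butter box with lid, 113 x 78 x 56 mm, origin at the centre of its underside
- tumbler_a: bystander: glass tumbler, 74 mm across the rim, 95 mm tall, origin at the centre of its underside, on the left (+y) of the holder
- tumbler_b: bystander: the same glass tumbler, on the right (-y) of the holder
- milk_jug: bystander: stainless steel milk jug, 92 mm across, 135 mm tall, with a side handle reaching 82 mm from its axis along its y; origin at the centre of its underside
- bread_plate: bystander: white plate 176 mm across with three slices of crispbread, 34 mm high in all, origin at the centre of its underside
- screwdriver: bystander: screwdriver lying near the robot, 200 mm long along its x, 26 mm high, origin under its middle
- screw_bowl: bystander: small white bowl of screws, 80 mm across, 28 mm high, origin at the centre of its underside
There are look-alikes about, which are no part of the job. Several things look just like the end_board: the one meant starts farthest to the robot's right.

How it is judged:
By the outcome, as a careful person would: the job done as asked, in the order asked, and still so for the second after the job is handed in, while the arm keeps its last pose, push and grip.
It also fails if it takes over 56 s, if anything falls off the work surface, if the arm or the gripper's body presses on something with over 40 N, if the wrist force passes 120 N, or if a joint passes its speed limit or range.

## Working session

There is one attempt and no reset: what is moved stays moved. The work goes in short steps, Python scripts to look and compute and a tool call to move; the robot and the scene stay as the last step left them, time stands still between calls to the robot, and variables do not carry over. Pictures are saved under pics/ and viewed, at most 10 in all, crops included, and the job is handed in when it is done.

Besides the shell and the picture viewer there is one more tool, called after "Call:" as a command line: name --argument value ..., lists and objects as JSON in quotes. send_rows: Moves the arm, as the interface text tells. Its arguments: {"type":"object","properties":{"commands":{"type":"array"},"newtons":{"type":"number"}},"required":["commands"]}

```bash
mkdir -p pics; ls
python3 - <<'E'
from bench import *
import cv2,numpy as np
s=sense();print(s['clock'],s['tool_pos'],s['tcp_rot'],s['gripper_width'])
try: print(grasp_offset)
except Exception as e: print(e)
for n in("side","top"):
    p,d=capture(n);cv2.imwrite(f"pics/{n}0.png",p[:,:,::-1]);np.savez(f"{n}0.npz",p=p,d=d)
    c=camera_params(n);print(n,c)
    for t in("end_board","holder_end","window_wall","holder"):
        r=spot_point(n,t);print(t,[(np.round(x['at'],1).tolist(),round(x['conf'],2)) for x in r][:8])
E
```

```text
pics
0.0 [0.13743129 0.53218338 0.230722  ] [-1.79928161e+02 -7.36006950e-03  1.65511575e+02] 0.9986491241844424
0.0187
side {'fovy': 46.04942346038522, 'cx': 324.2200208394624, 'cy': 199.5615718260391, 'R': array([[ 0.95584961, -0.29321885,  0.01934497],
       [-0.19121485, -0.67061802, -0.7167345 ],
       [ 0.22313316,  0.68139135, -0.69707777]]), 't': array([-0.48586366,  0.11663067,  1.13495523])}
end_board [([283.5, 111.6], 0.9), ([260.6, 134.5], 0.87), ([290.5, 148.4], 0.7), ([210.0, 139.0], 0.64), ([265.2, 195.4], 0.52)]
holder_end [([337.0, 211.2], 0.63), ([288.4, 150.7], 0.51)]
window_wall [([405.2, 192.4], 0.97)]
holder [([374.8, 204.1], 0.74)]
top {'fovy': 43.72697433717387, 'cx': 323.07636473809686, 'cy': 201.83797608899263, 'R': array([[ 0.02065727, -0.9997731 ,  0.00519937],
       [-0.98461164, -0.02124609, -0.17346041],
       [ 0.17353152, -0.00153614, -0.98482712]]), 't': array([-0.03188285,  0.52671833,  1.25012317])}
end_board [([166.1, 304.6], 0.97), ([142.7, 207.1], 0.92), ([216.6, 223.0], 0.72), ([179.0, 247.3], 0.62)]
holder_end [([326.6, 203.8], 0.74)]
window_wall [([321.2, 126.9], 0.85)]
holder [([328.3, 167.8], 0.92)]
```

View pics/side0.png

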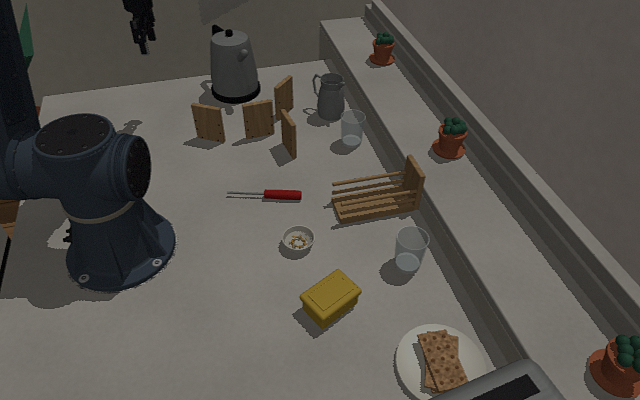

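View pics/top0.png

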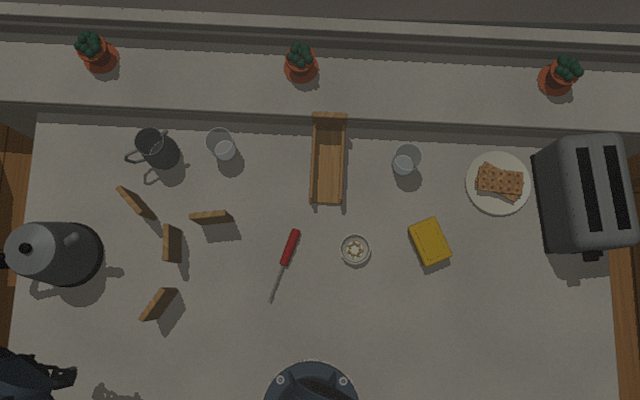

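Both pictures show four look-alike boards left of the holder. In the top picture they are at (135,203), (172,243), (158,303) and (211,217); right in that picture is -y. The board at (211,217), side (289,134), is farthest to the robot's right. I'll measure it and confirm in an enlarged crop.

```bash
cat > h.py <<'E'
from bench import *
import cv2,numpy as np
def cloud(n,d):
    c=camera_params(n);f=200/np.tan(np.radians(c['fovy']/2))
    v,u=np.mgrid[:400,:640]
    P=np.stack([(u-c['cx'])/f*d,(v-c['cy'])/f*d,d],-1)
    return np.where(d[...,None]>0,(P-c['t'])@c['R'],np.nan)
def ray(n,uv,z):
    c=camera_params(n);f=200/np.tan(np.radians(c['fovy']/2))
    r=c['R'].T@np.array([(uv[0]-c['cx'])/f,(uv[1]-c['cy'])/f,1]);o=-c['R'].T@c['t']
    return o+r*(z-o[2])/r[2]
def rect(pts):
    r=cv2.minAreaRect((pts[:,:2]*1000).astype(np.float32));return r,cv2.boxPoints(r).round(1).tolist()
E
python3 - <<'E'
from h import *
Z={n:np.load(n+'0.npz') for n in('side','top')}
C={n:cloud(n,Z[n]['d']) for n in Z}
for at in[(135,203),(172,243),(158,303),(211,217)]: print(at,ray('top',at,.12).round(3))
for n in C:
    P=C[n].reshape(-1,3);P=P[~np.isnan(P[:,0])]
    t=ray('top',(211,217),.12)
    m=(abs(P[:,0]-t[0])<.08)&(abs(P[:,1]-t[1])<.08)
    Q=P[m];print(n,'table z',np.median(Q[Q[:,2]<.02,2]),'max',Q[:,2].max())
    for a,b in((.112,.13),(.02,.108)):
        q=Q[(Q[:,2]>a)&(Q[:,2]<b)];print(a,len(q),rect(q),q.mean(0).round(4))
    # holder
    for nm,(x0,x1,y0,y1,a,b) in dict(hb=(.5,.8,-.12,.12,.112,.13),base=(.4,.8,-.1,.1,.008,.02),rails=(.4,.8,-.1,.1,.055,.075)).items():
        q=P[(P[:,0]>x0)&(P[:,0]<x1)&(P[:,1]>y0)&(P[:,1]<y1)&(P[:,2]>a)&(P[:,2]<b)];print(nm,len(q),rect(q) if len(q)>3 else 0)
    he=[r['at'] for r in spot_point(n,'holder_end')][:1]
    print('he',[ray(n,u,0).round(4) for u in he],[ (r['at'],ray(n,r['at'],0).round(4)) for r in spot_point(n,'window_wall')][:1])
p=Z['top']['p'][:,:,::-1];a=cv2.resize(p[170:340,100:260],None,fx=3,fy=3)
p=Z['side']['p'][:,:,::-1];b=cv2.resize(p[130:230,325:435],None,fx=2.8,fy=2.8)
o=np.zeros((510,800,3),np.uint8);o[:,:480]=a;o[:b.shape[0],485:485+b.shape[1]]=b[:,:315];cv2.imwrite('pics/crop1.png',o)
E
```

```text
(135, 203) [0.501 0.439 0.12 ]
(172, 243) [0.406 0.341 0.12 ]
(158, 303) [0.263 0.364 0.12 ]
(211, 217) [0.471 0.251 0.12 ]
side table z 0.00036556455467629917 max 0.12335354007554997
0.112 120 (((476.6737976074219, 258.4385986328125), (14.945218086242676, 92.18851470947266), 6.257325172424316), [[464.20001220703125, 303.3999938964844], [474.29998779296875, 211.8000030517578], [489.1000061035156, 213.39999389648438], [479.1000061035156, 305.1000061035156]]) [0.4762 0.2553 0.1187]
0.02 356 (((477.0305480957031, 258.0623779296875), (16.24290657043457, 92.77523040771484), 7.62756872177124), [[462.79998779296875, 303.0], [475.1000061035156, 211.0], [491.20001220703125, 213.1999969482422], [478.8999938964844, 305.1000061035156]]) [0.4745 0.245  0.0648]
hb 172 (((737.9423217773438, -34.97682189941406), (91.40677642822266, 15.839619636535645), 87.66842651367188), [[728.2000122070312, -80.30000305175781], [744.0, -81.0], [747.7000122070312, 10.399999618530273], [731.9000244140625, 11.0]])
base 1688 (((577.28955078125, -0.9952468872070312), (353.5254821777344, 197.62925720214844), 0.065220661
[... 1288 characters left out ...]
2999877929688, -77.0999984741211], [749.0999755859375, 9.800000190734863], [731.5999755859375, 10.5]])
base 2011 (((576.9061889648438, 0.03948974609375), (353.429931640625, 198.05551147460938), 0.1295621246099472), [[400.0, 98.69999694824219], [400.3999938964844, -99.4000015258789], [753.7999877929688, -98.5999984741211], [753.4000244140625, 99.5]])
rails 724 (((664.3411865234375, 11.382736206054688), (195.35031127929688, 259.3382568359375), 82.16191101074219), [[522.5999755859375, -67.69999694824219], [779.5, -103.0999984741211], [806.0999755859375, 90.5], [549.2000122070312, 125.80000305175781]])
he [array([ 0.5302, -0.0304,  0.    ])] [([321.2, 126.9], array([ 0.7458, -0.0113,  0.    ]))]
```

View pics/crop1.png

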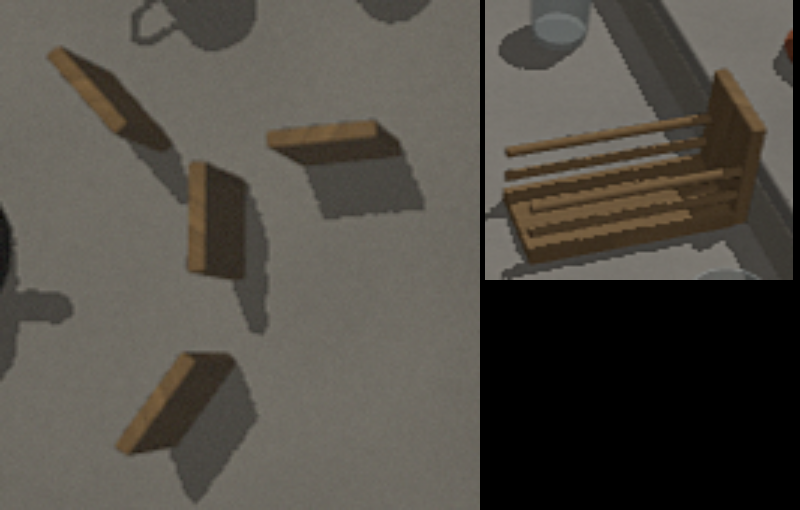

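The crop confirms it: the board meant is the one at crop (325,135), which is top (211,217), free-standing and farthest to the right. Its top measures 15 x 90 mm at height 0.12, which fits. Next I refine the holder and wall and work out the first move.

```bash
cat >> h.py <<'E'
from scipy.spatial.transform import Rotation as Ro
def to(pos,yaw,roll=180.,pitch=0.):
    s=sense();R0=Ro.from_euler('xyz',s['tcp_rot'],degrees=True);R1=Ro.from_euler('xyz',[roll,pitch,yaw],degrees=True)
    d=R0.inv().apply(np.array(pos)-s['tool_pos'])/.025;w=np.degrees((R0.inv()*R1).as_rotvec())/5
    print('t',round(s['clock'],2),'pos',s['tool_pos'].round(4),s['tcp_rot'].round(2),'F',np.round(s['wrist_force'],1),'g',round(s['gripper_width'],3),round(s['grasp_force'],1))
    print('units',d.round(3),w.round(3))
E
python3 - <<'E'
from h import *
Z={n:np.load(n+'0.npz') for n in('side','top')}
a=np.radians(-2.4);X=np.array([np.cos(a),np.sin(a)]);Y=np.array([-X[1],X[0]])
for n in Z:
    P=cloud(n,Z[n]['d']).reshape(-1,3);P=P[~np.isnan(P[:,0])]
    L=np.c_[(P[:,:2]-[.531,-.0255])@np.c_[X,Y],P[:,2]]
    for a_,b,w in((.009,.019,.055),(.06,.076,.055),(.112,.13,.06)):
        q=L[(L[:,0]>-.03)&(L[:,0]<.23)&(abs(L[:,1])<w)&(L[:,2]>a_)&(L[:,2]<b)]
        print(n,a_,len(q),rect(q)[1],'x pct',np.percentile(q[:,0],[0,1,3]).round(4),'y pct',np.percentile(q[:,1],[0,2,98,100]).round(4))
    w=P[(P[:,2]>.02)&(P[:,2]<.07)&(P[:,0]>.7)&(P[:,0]<.8)&(abs(P[:,1])>.16)&(abs(P[:,1])<.5)]
    if len(w)>50:
        for _ in range(3):
            k=np.polyfit(w[:,1],w[:,0],1);r=w[:,0]-np.polyval(k,w[:,1]);w=w[abs(r)<.006]
        print(n,'wall',len(w),k,'normal yaw',-np.degrees(np.arctan(k[0])))
to([.4775,.260,.20],97)
E
```

```text
side 0.009 1399 [[-2.299999952316284, -49.599998474121094], [219.10000610351562, -54.900001525878906], [221.5, 46.099998474121094], [0.10000000149011612, 51.400001525878906]] x pct [-0.0005  0.0008  0.0035] y pct [-0.0548 -0.0473  0.0436  0.0478]
side 0.06 687 [[-0.10000000149011612, -53.79999923706055], [219.8000030517578, -55.0], [220.3000030517578, 41.70000076293945], [0.4000000059604645, 42.900001525878906]] x pct [0.0003 0.0016 0.0062] y pct [-0.055  -0.0462  0.0407  0.0425]
side 0.112 172 [[199.1999969482422, 44.900001525878906], [199.3000030517578, -46.5], [215.10000610351562, -46.5], [215.0, 44.900001525878906]] x pct [0.1992 0.1994 0.1998] y pct [-0.0465 -0.0448  0.0404  0.0449]
side wall 2220 [0.03032403 0.74819781] normal yaw -1.736906882861744
top 0.009 1735 [[-25.5, 52.79999923706055], [-24.899999618530273, -54.29999923706055], [218.3000030517578, -52.900001525878906], [217.6999969482422, 54.099998474121094]] x pct [-0.0252  0.0021  0.0051] y pct [-0.0529 -0.0334  0.033   0.0541]
top 0.06 642 [[-1.5, 44.900001525878906], [2.5, -63.0], [223.39999389648438, -54.70000076293945], [219.39999389648438, 53.20000076293945]] x pct [0.0008 0.0024 0.0068] y pct [-0.055  -0.0437  0.0433  0.0531]
top 0.112 222 [[198.8000030517578, -42.5], [216.3000030517578, -42.5], [216.39999389648438, 44.400001525878906], [198.89999389648438, 44.400001525878906]] x pct [0.1989 0.1998 0.2005] y pct [-0.0425 -0.0412  0.0436  0.0444]
top wall 1526 [0.0297265  0.74914894] normal yaw -1.7027016811768443
t 0.7 pos [0.1375 0.5325 0.2313] [-180.     -0.    165.51] F [ 0.3 -0.2 -0.1] g 0.997 0.0
units [-15.893  -7.152   1.251] [-1.0000e-03  0.0000e+00  1.3703e+01]
```

Call:
send_rows --commands '[[[-15.9, -7.15, 0.4, 0, 0, 13.7, 1], [-15.9, -7.15, 0.4, 0, 0, 13.7, 1], [-15.9, -7.15, 0.4, 0, 0, 13.7, 1], [-15.9, -7.15, 0.4, 0, 0, 13.7, 1], [-15.9, -7.15, 0.4, 0, 0, 13.7, 1], [-15.9, -7.15, 0.4, 0, 0, 13.7, 1], [-15.9, -7.15, 0.4, 0, 0, 13.7, 1], [-15.9, -7.15, 0.4, 0, 0, 13.7, 1]]]'

```text
clock: 1.37
tool_pos: [0.399, 0.3226, 0.2238]
tcp_rot: [180.0, -0.0, 107.9]
wrist_force: [0.7, 0.4, 0.2]
gripper_width: 0.998
grasp_force: 0.0
```

Run:
```python
from h import *
to([.4775,.260,.20],97)
```

```text
t 1.37 pos [0.399  0.3226 0.2238] [ 1.7997e+02 -1.0000e-02  1.0787e+02] F [0.7 0.4 0.2] g 0.998 0.0
units [-3.347  2.221  0.954] [ 5.000e-03 -2.000e-03  2.173e+00]
```

Call:
send_rows --commands '[[[-2.5, 1.7, 0.9, 0, 0, 1.6, 1], [-2.5, 1.7, 0.9, 0, 0, 1.6, 1], [-2.5, 1.7, 0.9, 0, 0, 1.6, 1], [-2.5, 1.7, 0.9, 0, 0, 1.6, 1], [-2.5, 1.7, 0.9, 0, 0, 1.6, 1], [-2.5, 1.7, 0.9, 0, 0, 1.6, 1]]]'

```text
clock: 1.87
tool_pos: [0.4569, 0.2788, 0.2015]
tcp_rot: [180.0, -0.0, 100.3]
wrist_force: [0.2, 0.9, -0.1]
gripper_width: 1.0
grasp_force: 0.0
```

Run:
```python
from h import *
p,d=capture('top');p2,d2=capture('side')
for n,d in(('top',d),('side',d2)):
    P=cloud(n,d).reshape(-1,3);P=P[~np.isnan(P[:,0])]
    q=P[(P[:,0]>.44)&(P[:,0]<.52)&(P[:,1]>.195)&(P[:,1]<.33)&(P[:,2]>.110)&(P[:,2]<.126)]
    print(n,len(q),rect(q))
to([.4775,.260,.15],97)
cv2.imwrite('pics/a.png',np.hstack([cv2.resize(p[150:300,130:280],(400,400)),cv2.resize(p2[60:210,200:350],(400,400))])[:,:,::-1])
```

```text
top 159 (((480.3995361328125, 246.38150024414062), (16.286203384399414, 59.708927154541016), 6.60990571975708), [[468.8999938964844, 275.1000061035156], [475.70001220703125, 215.8000030517578], [491.8999938964844, 217.6999969482422], [485.1000061035156, 277.0]])
side 125 (((476.42022705078125, 260.0196838378906), (15.825750350952148, 91.7865219116211), 5.701006889343262), [[464.0, 304.8999938964844], [473.1000061035156, 213.60000610351562], [488.8999938964844, 215.10000610351562], [479.70001220703125, 306.5]])
t 1.97 pos [0.4569 0.2789 0.2016] [ 1.7997e+02 -1.0000e-02  1.0032e+02] F [-0.1 -0.1  0.1] g 0.999 0.0
units [-0.893  0.674  2.064] [ 0.006 -0.003  0.663]
```

View pics/a.png

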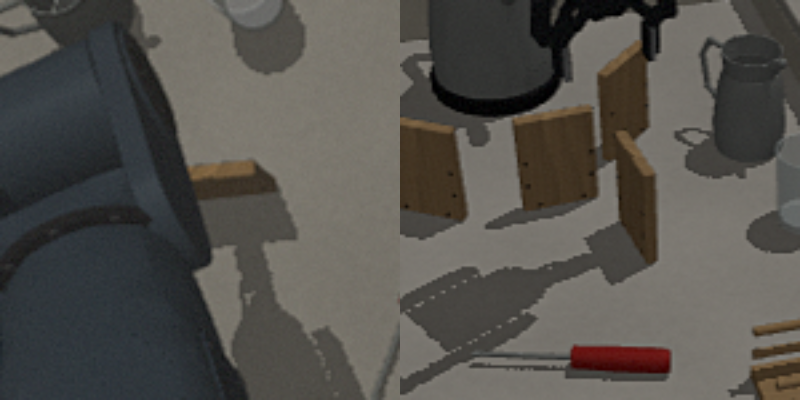

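The left crop (top camera) shows the arm over the board, with its free end at (235,175). The right crop (side camera) shows the board still standing at (637,195), with the gripper above and behind it at (605,30). Now I align above the board, then descend.

Call:
send_rows --commands '[[[-0.9, 0.67, 0, 0, 0, 0.72, 1], [-0.9, 0.67, 0, 0, 0, 0.72, 1], [-0.9, 0.67, 0, 0, 0, 0.72, 1], [-0.9, 0.67, 0.5, 0, 0, 0.72, 1], [-0.9, 0.67, 1.0, 0, 0, 0.72, 1], [-0.9, 0.67, 1.5, 0, 0, 0.72, 1], [-0.9, 0.67, 1.5, 0, 0, 0.72, 1], [-0.9, 0.67, 1.5, 0, 0, 0.72, 1]]]'

```text
clock: 2.63
tool_pos: [0.4773, 0.2594, 0.1637]
tcp_rot: [-179.9, 0.0, 96.7]
wrist_force: [-0.2, 0.1, 1.4]
gripper_width: 0.998
grasp_force: 0.0
```

Run:
```python
from h import *
to([.4775,.260,.0785],96.6)
```

```text
t 2.63 pos [0.4773 0.2594 0.1637] [-1.7995e+02  1.0000e-02  9.6700e+01] F [-0.2  0.1  1.4] g 0.998 0.0
units [0.022 0.012 3.406] [-0.01   0.002  0.02 ]
```

Call:
send_rows --commands '[[[0, 0, 0.9, 0, 0, 0, 1], [0, 0, 1.8, 0, 0, 0, 1], [0, 0, 2.6, 0, 0, 0, 1], [0, 0, 3.2, 0, 0, 0, 1], [0, 0, 3.4, 0, 0, 0, 1], [0, 0, 3.4, 0, 0, 0, 1], [0, 0, 3.4, 0, 0, 0, 1], [0, 0, 3.4, 0, 0, 0, 0]]]' --newtons 30

```text
clock: 3.3
tool_pos: [0.4787, 0.2593, 0.08]
tcp_rot: [179.9, -0.0, 96.6]
wrist_force: [0.5, 0.2, -0.5]
gripper_width: 0.886
grasp_force: 0.0
```

Call:
send_rows --commands '[[[0, 0, 0, 0, 0, 0, -0.5], [0, 0, 0, 0, 0, 0, -0.7], [0, 0, 0, 0, 0, 0, -1], [0, 0, 0, 0, 0, 0, -1], [0, 0, 0, 0, 0, 0, -1], [0, 0, 0, 0, 0, 0, -1], [0, 0, 0, 0, 0, 0, -1], [0, 0, 0, 0, 0, 0, -1]]]'

```text
clock: 3.97
tool_pos: [0.4782, 0.259, 0.0789]
tcp_rot: [180.0, -0.0, 96.6]
wrist_force: [-1.2, -0.5, 3.9]
gripper_width: 0.172
grasp_force: 31.5
```

Call:
send_rows --commands '[[[0, 0, 0, 0, 0, 0, -1], [0, 0, 0, 0, 0, 0, -1], [0, 0, 0, 0, 0, 0, -1], [0, 0, 0, 0, 0, 0, -1]]]' --newtons 80

```text
clock: 4.3
tool_pos: [0.4783, 0.259, 0.079]
tcp_rot: [180.0, -0.0, 96.6]
wrist_force: [-0.4, 0.4, 5.1]
gripper_width: 0.163
grasp_force: 78.6
```

Run:
```python
from h import *
to([.4775,.260,.0785],96.6)
```

```text
t 4.3 pos [0.4783 0.259  0.079 ] [ 1.7996e+02 -1.0000e-02  9.6620e+01] F [-0.4  0.4  5.1] g 0.163 78.6
units [ 0.042 -0.027  0.019] [ 0.008 -0.003  0.004]
```

Call:
send_rows --commands '[[[0, 0, -0.3, 0, 0, 0, -1], [0, 0, -0.9, 0, 0, 0, -1], [0, 0, -1.6, 0, 0, 0, -1], [0, 0, -2.3, 0, 0, 0, -1], [0, 0, -2.4, 0, 0, 0, -1], [0, 0, -2.4, 0, 0, 0, -1], [0, 0, -2.4, 0, 0, 0, -1]]]'

```text
clock: 4.88
tool_pos: [0.4776, 0.2587, 0.1379]
tcp_rot: [-179.9, 0.0, 96.6]
wrist_force: [0.6, 0.0, -0.6]
gripper_width: 0.17
grasp_force: 77.9
```

Run:
```python
from h import *
to([.4735,-.0235,.139],88)
```

```text
t 4.88 pos [0.4776 0.2587 0.1379] [-1.7995e+02  2.0000e-02  9.6620e+01] F [ 0.6  0.  -0.6] g 0.17 77.9
units [-11.195  -1.464  -0.038] [-0.01   0.004  1.724]
```

Call:
send_rows --commands '[[[-1, -0.15, 0, 0, 0, 0.2, -1], [-2.4, -0.3, 0, 0, 0, 0.4, -1], [-3.8, -0.5, 0, 0, 0, 0.6, -1], [-5.2, -0.7, 0, 0, 0, 0.8, -1], [-6.6, -0.9, 0, 0, 0, 1.0, -1], [-8.0, -1.1, 0, 0, 0, 1.3, -1], [-9.4, -1.3, 0, 0, 0, 1.5, -1], [-10.4, -1.4, 0, 0, 0, 1.7, -1]]]'

```text
clock: 5.55
tool_pos: [0.4721, -0.0057, 0.1375]
tcp_rot: [-179.9, 0.0, 88.0]
wrist_force: [0.6, -0.4, -1.4]
gripper_width: 0.165
grasp_force: 78.0
```

Call:
send_rows --commands '[[[-0.4, -0.06, 0, 0, 0, 0.02, -1], [-0.8, -0.1, 0, 0, 0, 0.02, -1], [-0.8, -0.1, 0, 0, 0, 0.02, -1], [-0.8, -0.1, 0, 0, 0, 0.02, -1], [-0.8, -0.1, 0, 0, 0, 0.02, -1]]]'

```text
clock: 5.97
tool_pos: [0.47, -0.0223, 0.1384]
tcp_rot: [-180.0, -0.0, 88.1]
wrist_force: [0.4, 0.5, -1.1]
gripper_width: 0.161
grasp_force: 77.9
```

Run:
```python
from h import *
to([.4735,-.0235,.139],88)
p,d=capture('top');p2,d2=capture('side')
a=np.radians(-2);X=np.array([np.cos(a),np.sin(a)]);Y=np.array([-X[1],X[0]])
t=sense()['tool_pos']
for n,d in(('top',d),('side',d2)):
    P=cloud(n,d).reshape(-1,3);P=P[~np.isnan(P[:,0])]
    L=np.c_[(P[:,:2]-t[:2])@np.c_[X,Y],P[:,2]]
    for nm,(lo,hi,a_,b) in dict(board=(-.02,.02,.065,.115),endb=(.23,.31,.112,.13),base=(.05,.20,.008,.02),rail=(.05,.2,.064,.075)).items():
        q=L[(L[:,0]>lo)&(L[:,0]<hi)&(abs(L[:,1])<.07)&(L[:,2]>a_)&(L[:,2]<b)]
        if len(q)>9: print(n,nm,len(q),'x',np.percentile(q[:,0],[1,5,95,99]).round(4),'y',np.percentile(q[:,1],[0,1,4,96,99,100]).round(4),'rect',rect(q)[0])
cv2.imwrite('pics/b.png',np.hstack([cv2.resize(p[90:270,250:400],(400,480)),cv2.resize(p2[100:280,280:430],(400,480))])[:,:,::-1])
cv2.imwrite('pt.png',p[:,:,::-1]);cv2.imwrite('ps.png',p2[:,:,::-1])
```

```text
t 5.97 pos [ 0.47   -0.0223  0.1384] [-1.7997e+02 -1.0000e-02  8.8090e+01] F [ 0.4  0.5 -1.1] g 0.161 77.9
units [-0.044  0.142 -0.023] [-0.005 -0.002  0.018]
top endb 222 x [0.2613 0.2621 0.2762 0.2777] y [-0.0452 -0.0448 -0.0422  0.0388  0.0413  0.0415] rect ((269.4749450683594, -1.8392257690429688), (86.86927795410156, 17.15327262878418), 89.2449722290039)
top base 546 x [0.1353 0.1393 0.1973 0.1998] y [-0.0471 -0.0351 -0.0333  0.0292  0.0309  0.0431] rect ((169.1053924560547, -1.188629150390625), (90.8746566772461, 66.58016967773438), 83.23530578613281)
top rail 208 x [0.1203 0.1265 0.1959 0.1986] y [-0.0449 -0.0444 -0.044   0.0399  0.0406  0.0408] rect ((160.035888671875, -1.8531341552734375), (86.11865234375, 78.55815124511719), 88.88786315917969)
side board 195 x [-0.0084 -0.0083  0.0047  0.0053] y [-0.0457 -0.0449 -0.0439  0.0396  0.0403  0.0414] rect ((-1.7528753280639648, -2.1241683959960938), (13.667327880859375, 87.24044799804688), 1.0261574983596802)
side endb 174 x [0.2608 0.2611 0.2747 0.2757] y [-0.0493 -0.047  -0.0462  0.0368  0.0396  0.0418] rect ((268.2082214355469, -3.7312698364257812), (15.437515258789062, 91.1064224243164), 0.1740904599428177)
side base 989 x [0.0619 0.0651 0.1924 0.1978] y [-0.0503 -0.0492 -0.048   0.0399  0.042   0.0456] rect ((130.4381866455078, -2.3557090759277344), (95.79164123535156, 138.44679260253906), 89.9195785522461)
side rail 402 x [0.0618 0.0664 0.1927 0.1992] y [-0.0478 -0.0469 -0.0461  0.0376  0.0403  0.0413] rect ((130.1882781982422, -3.0990371704101562), (138.9685516357422, 88.72376251220703), 0.4259197413921356)
```

View pics/b.png

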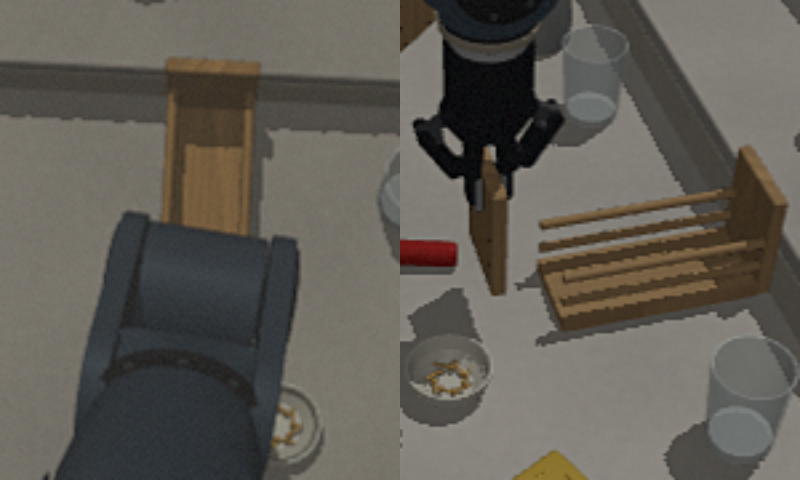

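The left crop (top camera) shows the arm ahead of the holder's open end. The right crop (side camera) shows the board gripped upright at (490,235), with the open end at (545,265). The board sits about 1.3 mm too far to +y. I advance 40 mm, shift sideways, then lower.

Call:
send_rows --commands '[[[0, 0.5, 0, 0, 0, -0.02, -1], [-0.05, 1.1, 0, 0, 0, -0.02, -1], [-0.05, 1.5, 0, 0, 0, -0.02, -1], [-0.05, 1.6, 0.4, 0, 0, -0.02, -1], [-0.05, 1.6, 1.0, 0, 0, -0.02, -1], [-0.05, 1.6, 1.6, 0, 0, -0.02, -1], [-0.05, 1.6, 2.0, 0, 0, -0.02, -1], [-0.05, 1.6, 2.2, 0, 0, -0.02, -1]]]'

```text
clock: 6.73
tool_pos: [0.5089, -0.0254, 0.0819]
tcp_rot: [-179.9, -0.0, 88.2]
wrist_force: [-0.2, 0.6, -1.4]
gripper_width: 0.165
grasp_force: 78.0
```

Call:
send_rows --commands '[[[0, 0, 0, 0, 0, 0, -1], [0, 0, 0.03, 0, 0, 0, -1], [0, 0, 0.06, 0, 0, 0, -1], [0, 0, 0.09, 0, 0, 0, -1], [0, 0, 0.09, 0, 0, 0, -1]]]'

```text
clock: 7.15
tool_pos: [0.5102, -0.026, 0.0818]
tcp_rot: [180.0, 0.0, 88.1]
wrist_force: [0.0, 0.9, -1.1]
gripper_width: 0.167
grasp_force: 78.0
```

```bash
cat > m.py <<'E'
from h import *
import sys
def look(tag):
    to([.5235,-.0252,.079],88.2)
    p2,d=capture('side');n='side'
    a=np.radians(-1.8);X=np.array([np.cos(a),np.sin(a)]);Y=np.array([-X[1],X[0]])
    t=sense()['tool_pos']
    P=cloud(n,d).reshape(-1,3);P=P[~np.isnan(P[:,0])]
    L=np.c_[(P[:,:2]-t[:2])@np.c_[X,Y],P[:,2]]
    for nm,(lo,hi,a_,b) in dict(boardlow=(-.02,.009,.008,.07),boardtop=(-.02,.02,.112,.13),endb=(.19,.26,.112,.13),base=(.03,.18,.009,.019),rail=(.04,.18,.064,.075)).items():
        q=L[(L[:,0]>lo)&(L[:,0]<hi)&(abs(L[:,1])<.07)&(L[:,2]>a_)&(L[:,2]<b)]
        if len(q)>9: print(nm,len(q),'x',np.percentile(q[:,0],[0,1,5,95,99]).round(4),'y',np.percentile(q[:,1],[0,1,4,96,99,100]).round(4),'rect',rect(q)[0],'z',q[:,2].max().round(4))
    cv2.imwrite(f'pics/{tag}.png',cv2.resize(p2[110:240,290:430],None,fx=4.5,fy=4.5,interpolation=cv2.INTER_CUBIC)[:,:,::-1])
look(sys.argv[1])
E
python3 m.py c
```

```text
t 7.15 pos [ 0.5102 -0.026   0.0818] [1.7996e+02 1.0000e-02 8.8120e+01] F [ 0.   0.9 -1.1] g 0.167 78.0
units [0.048 0.531 0.111] [ 0.008  0.001 -0.016]
boardlow 243 x [-0.0087 -0.0085 -0.0081  0.0054  0.0065] y [-0.0463 -0.0451 -0.0442  0.0416  0.0431  0.0454] rect ((-1.4998297691345215, -0.3778114318847656), (15.308911323547363, 91.64004516601562), 0.7427685856819153) z 0.07
boardtop 165 x [-0.0194 -0.0189 -0.0149  0.0119  0.018 ] y [-0.0447 -0.0443 -0.0433  0.0079  0.0164  0.0215] rect ((0.2747945785522461, -12.913448333740234), (36.76065444946289, 60.56417465209961), 20.436738967895508) z 0.1299
endb 175 x [0.2189 0.2196 0.2206 0.2348 0.2357] y [-0.0471 -0.0457 -0.044   0.0376  0.0403  0.0431] rect ((228.04710388183594, -1.9550819396972656), (17.540363311767578, 90.28956604003906), 0.5733458995819092) z 0.1243
base 1001 x [0.03   0.0315 0.0368 0.173  0.1785] y [-0.0498 -0.0474 -0.0459  0.0416  0.0447  0.0474] rect ((104.7607421875, -1.3163604736328125), (150.13916015625, 96.7004165649414), 0.472144216299057) z 0.0189
rail 386 x [0.0403 0.042  0.0472 0.1728 0.1787] y [-0.0462 -0.0456 -0.0446  0.0395  0.0414  0.0441] rect ((110.09086608886719, -1.2475090026855469), (139.09249877929688, 90.54269409179688), 0.3756704330444336) z 0.0745
```

View pics/c.png

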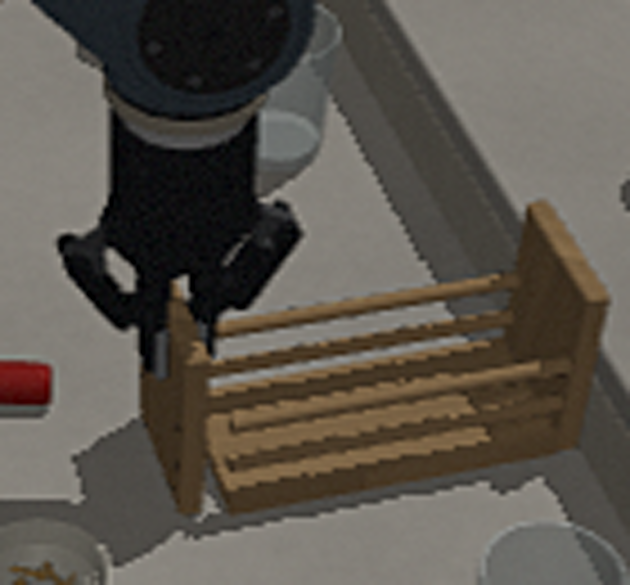

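The side crop shows the board upright at (180,400), about 14 mm short of the holder's open end at (215,440). A lateral fix of about 0.8 mm remains. I'll lower gently until the foot touches, fixing the lateral offset on the way.

Call:
send_rows --commands '[[[-0.03, 0, 0.03, 0, 0, -0.02, -1], [-0.03, 0, 0.06, 0, 0, -0.02, -1], [-0.03, 0, 0.08, 0, 0, -0.02, -1], [-0.03, 0, 0.08, 0, 0, -0.02, -1], [-0.03, 0, 0.08, 0, 0, -0.02, -1]]]'

```text
clock: 7.62
tool_pos: [0.51, -0.0267, 0.0794]
tcp_rot: [-180.0, 0.0, 88.2]
wrist_force: [-0.4, -0.1, -1.6]
gripper_width: 0.168
grasp_force: 78.0
```

Call:
send_rows --commands '[[[0, 0, 0.02, 0, 0, 0, -1], [0, 0, 0.02, 0, 0, 0, -1], [0, 0, 0.02, 0, 0, 0, -1]]]'

```text
clock: 7.87
tool_pos: [0.5101, -0.0267, 0.079]
tcp_rot: [180.0, 0.0, 88.2]
wrist_force: [0.5, -0.1, -0.1]
gripper_width: 0.164
grasp_force: 78.1
```

Call:
send_rows --commands '[[[0, 0, 0.02, 0, 0, 0, -1], [0, 0, 0.02, 0, 0, 0, -1], [0, 0, 0.02, 0, 0, 0, -1]]]'

```text
clock: 8.12
tool_pos: [0.5102, -0.0267, 0.079]
tcp_rot: [180.0, 0.0, 88.2]
wrist_force: [-1.8, -0.6, 7.2]
gripper_width: 0.166
grasp_force: 79.3
```

```bash
python3 m.py d
```

```text
t 8.12 pos [ 0.5102 -0.0267  0.079 ] [179.97   0.    88.22] F [-1.8 -0.6  7.2] g 0.166 79.3
units [ 0.076  0.531 -0.002] [0.006 0.001 0.004]
boardlow 242 x [-0.0087 -0.0085 -0.0082  0.0051  0.0065] y [-0.0458 -0.0452 -0.0438  0.0391  0.0424  0.0456] rect ((-0.6317949295043945, -0.09930038452148438), (16.15690040588379, 91.3834228515625), 0.021062318235635757) z 0.0698
boardtop 167 x [-0.0199 -0.0193 -0.0164  0.014   0.0182] y [-0.0434 -0.043  -0.042   0.0083  0.0169  0.0228] rect ((-0.8086395263671875, -12.284420013427734), (35.7858772277832, 61.819122314453125), 18.93968963623047) z 0.1299
endb 174 x [0.2195 0.22   0.2211 0.2343 0.2362] y [-0.0462 -0.045  -0.0437  0.0393  0.0412  0.0453] rect ((227.87127685546875, -0.432891845703125), (16.908411026000977, 91.58792877197266), 0.19786515831947327) z 0.1265
base 989 x [0.0301 0.0317 0.0367 0.1721 0.1784] y [-0.0479 -0.0462 -0.0445  0.0432  0.0455  0.0505] rect ((104.82290649414062, 1.1869392395019531), (149.52536010742188, 98.28972625732422), 0.22451871633529663) z 0.019
rail 395 x [0.0403 0.0413 0.0467 0.1724 0.1786] y [-0.0458 -0.0445 -0.0433  0.0393  0.041   0.0418] rect ((109.97007751464844, -2.064739227294922), (138.82223510742188, 87.36673736572266), 0.3685567080974579) z 0.0749
```

Call:
send_rows --commands '[[[0, 0, -0.015, 0, 0, 0, -1], [0, 0, -0.015, 0, 0, 0, -1], [0, 0.08, -0.015, 0, 0, 0, -1], [0, 0.16, -0.015, 0, 0, 0, -1], [0, 0.24, -0.015, 0, 0, 0, -1], [0, 0.32, -0.015, 0, 0, 0, -1], [0, 0.36, -0.015, 0, 0, 0, -1], [0, 0.36, -0.015, 0, 0, 0, -1]]]'

```text
clock: 8.83
tool_pos: [0.518, -0.0268, 0.079]
tcp_rot: [-179.8, -0.0, 88.2]
wrist_force: [-6.3, -0.2, 11.0]
gripper_width: 0.164
grasp_force: 79.6
```

Call:
send_rows --commands '[[[0, 0.02, 0, 0, 0, 0, -1], [0, 0.04, 0, 0, 0, 0, -1], [0, 0.06, 0, 0, 0, 0, -1], [0, 0.08, 0, 0, 0, 0, -1], [0, 0.08, 0, 0, 0, 0, -1]]]'

```text
clock: 9.25
tool_pos: [0.5197, -0.0269, 0.079]
tcp_rot: [-179.8, -0.0, 88.2]
wrist_force: [-8.3, -0.1, 14.2]
gripper_width: 0.162
grasp_force: 79.8
```

```bash
python3 m.py e
```

```text
t 9.25 pos [ 0.5197 -0.0269  0.079 ] [-1.798e+02 -1.000e-02  8.823e+01] F [-8.3 -0.1 14.2] g 0.162 79.8
units [ 0.071  0.151 -0.   ] [-0.04  -0.003  0.006]
boardlow 252 x [-0.0095 -0.0093 -0.009   0.0043  0.006 ] y [-0.0461 -0.0448 -0.0442  0.0364  0.0422  0.0465] rect ((-1.176497459411621, 0.21154022216796875), (16.526838302612305, 92.6720199584961), 0.20152147114276886) z 0.0688
boardtop 160 x [-0.0197 -0.0192 -0.0159  0.0167  0.0198] y [-0.0442 -0.0434 -0.0419  0.0068  0.0145  0.0197] rect ((0.6064519882202148, -13.601119995117188), (37.468910217285156, 56.24818801879883), 24.37439727783203) z 0.1296
endb 174 x [0.2102 0.2108 0.2111 0.2254 0.2263] y [-0.0457 -0.045  -0.043   0.0395  0.0415  0.0453] rect ((218.560546875, -0.21028900146484375), (16.501375198364258, 91.06773376464844), 0.25809383392333984) z 0.1237
base 978 x [0.0301 0.0324 0.0386 0.1722 0.1779] y [-0.0476 -0.0468 -0.0457  0.0425  0.0452  0.0477] rect ((104.91046142578125, -0.07220458984375), (95.16238403320312, 149.3625946044922), 89.81131744384766) z 0.019
rail 385 x [0.0401 0.0418 0.0472 0.1732 0.1779] y [-0.0458 -0.0448 -0.0434  0.0397  0.0413  0.0429] rect ((110.00563049316406, -1.5377845764160156), (140.02317810058594, 88.50349426269531), 0.23786909878253937) z 0.0749
```

View pics/e.png

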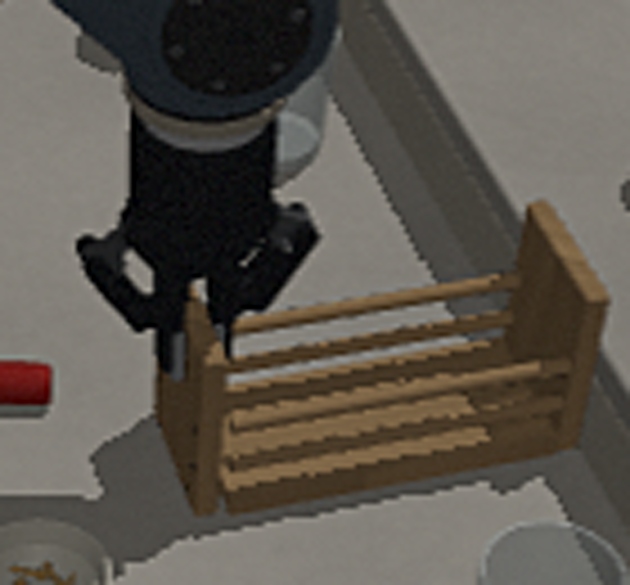

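The side crop shows the board at (200,430) almost at the holder, with a gap of about 3.5 mm at (220,470). The foot drags on the table (Fz 14 N), so I ease it up first.

Call:
send_rows --commands '[[[0, 0, -0.02, 0, 0, 0, -1], [0, 0, -0.04, 0, 0, 0, -1], [0, 0, -0.04, 0, 0, 0, -1], [0, 0, -0.04, 0, 0, 0, -1]]]'

```text
clock: 9.63
tool_pos: [0.521, -0.027, 0.0796]
tcp_rot: [180.0, -0.0, 88.2]
wrist_force: [-0.2, -0.4, -1.0]
gripper_width: 0.168
grasp_force: 78.0
```

Run:
```python
from h import *
to([.5232,-.0271,.079],88.2)
```

```text
t 9.63 pos [ 0.521  -0.027   0.0796] [180.    -0.    88.22] F [-0.2 -0.4 -1. ] g 0.168 78.0
units [-0.001  0.086  0.026] [ 0.001 -0.     0.004]
```

Call:
send_rows --commands '[[[0, 0.015, 0.012, 0, 0, 0, -1], [0, 0.03, 0.012, 0, 0, 0, -1], [0, 0.045, 0.012, 0, 0, 0, -1], [0, 0.06, 0.012, 0, 0, 0, -1], [0, 0.06, 0.012, 0, 0, 0, -1]]]'

```text
clock: 10.05
tool_pos: [0.5226, -0.0271, 0.0795]
tcp_rot: [180.0, 0.0, 88.2]
wrist_force: [0.4, -0.2, -1.9]
gripper_width: 0.163
grasp_force: 78.0
```

Call:
send_rows --commands '[[[0, 0.01, 0, 0, 0, 0, -1], [0, 0.02, 0, 0, 0, 0, -1], [0, 0.03, 0, 0, 0, 0, -1], [0, 0.03, 0, 0, 0, 0, -1]]]'

```text
clock: 10.38
tool_pos: [0.5233, -0.0271, 0.0795]
tcp_rot: [180.0, 0.0, 88.2]
wrist_force: [-0.7, 0.2, -0.2]
gripper_width: 0.166
grasp_force: 78.0
```

Call:
send_rows --commands '[[[0, 0.015, 0, 0, 0, 0, -1], [0, 0.03, 0, 0, 0, 0, -1], [0, 0.03, 0, 0, 0, 0, -1], [0, 0.03, 0, 0, 0, 0, -1]]]'

```text
clock: 10.72
tool_pos: [0.5239, -0.0271, 0.0795]
tcp_rot: [-180.0, 0.0, 88.2]
wrist_force: [0.4, -1.1, -0.6]
gripper_width: 0.166
grasp_force: 78.0
```

```bash
python3 m.py f
```

```text
t 10.72 pos [ 0.5239 -0.0271  0.0795] [-180.      0.     88.22] F [ 0.4 -1.1 -0.6] g 0.166 78.0
units [ 0.076 -0.02   0.018] [-0.001  0.     0.004]
boardlow 261 x [-0.0088 -0.0083 -0.008   0.0059  0.0082] y [-0.0477 -0.0456 -0.0445  0.0357  0.0451  0.0468] rect ((-2.8263754844665527, -0.7160873413085938), (16.75075340270996, 95.25796508789062), 4.735932350158691) z 0.07
boardtop 175 x [-0.0194 -0.0187 -0.0146  0.016   0.0194] y [-0.0451 -0.0434 -0.042   0.0087  0.0162  0.0202] rect ((1.08066987991333, -13.4041748046875), (36.638301849365234, 60.60979461669922), 20.58685874938965) z 0.1298
endb 173 x [0.2055 0.2061 0.2068 0.2206 0.2219] y [-0.0481 -0.0464 -0.044   0.0389  0.0422  0.0439] rect ((214.1718292236328, -2.181629180908203), (91.96604919433594, 17.004850387573242), 89.38734436035156) z 0.1241
base 962 x [0.0309 0.032  0.0389 0.1716 0.1784] y [-0.0486 -0.0468 -0.0449  0.0425  0.045   0.0459] rect ((105.35368347167969, -1.080230712890625), (148.78431701660156, 94.59951782226562), 0.32831472158432007) z 0.019
rail 391 x [0.0404 0.0412 0.0465 0.1735 0.1788] y [-0.0448 -0.0442 -0.0436  0.0401  0.0415  0.0427] rect ((110.05586242675781, -0.9573898315429688), (139.23919677734375, 87.52408599853516), 0.12297936528921127) z 0.075
```

Run:
```python
from h import *
a=np.radians(-1.7);X=np.array([np.cos(a),np.sin(a)]);Y=np.array([-X[1],X[0]])
t=sense()['tool_pos'];D=[]
for i in range(6): D.append(capture('side')[1])
d=np.median(D,0).astype(np.float32)
P=cloud('side',d).reshape(-1,3);P=P[~np.isnan(P[:,0])]
L=np.c_[(P[:,:2]-t[:2])@np.c_[X,Y],P[:,2]]
def f(nm,lo,hi,a_,b):
    q=L[(L[:,0]>lo)&(L[:,0]<hi)&(L[:,1]<-.036)&(L[:,1]>-.056)&(L[:,2]>a_)&(L[:,2]<b)]
    print(nm,len(q),'med y',np.median(q[:,1]).round(5),'mean',q[:,1].mean().round(5),'pct',np.percentile(q[:,1],[5,25,75]).round(4))
f('board',-.005,.005,.015,.07);f('board low',-.005,.006,.003,.012)
f('base near',.015,.06,.003,.011);f('base mid',.06,.12,.003,.011);f('base far',.12,.2,.003,.011)
f('endb',.2085,.2195,.02,.11)
to([.5239,-.0275,.079],88.2)
```

```text
board 55 med y -0.04246 mean -0.04237 pct [-0.0435 -0.0429 -0.0419]
board low 10 med y -0.04246 mean -0.04248 pct [-0.0434 -0.0428 -0.0422]
base near 33 med y -0.04465 mean -0.04465 pct [-0.0454 -0.0451 -0.0444]
base mid 45 med y -0.04449 mean -0.04435 pct [-0.0453 -0.0449 -0.0439]
base far 62 med y -0.04458 mean -0.0446 pct [-0.0456 -0.0451 -0.0441]
endb 107 med y -0.04451 mean -0.04435 pct [-0.0457 -0.045  -0.0441]
t 11.07 pos [ 0.524  -0.0271  0.0795] [180.     0.    88.22] F [-0.6 -0.1 -1.2] g 0.165 78.0
units [-0.015 -0.002  0.018] [0.    0.    0.004]
```

The averaged side faces are consistent: holder y −44.5 mm all along, yaw −1.7°, and the board at −42.5 mm. So I shift 2 mm to −y.

Call:
send_rows --commands '[[[-0.04, -0.04, 0, 0, 0, -0.015, -1], [-0.085, -0.04, 0, 0, 0, -0.015, -1], [-0.085, -0.04, 0, 0, 0, -0.015, -1], [-0.085, -0.04, 0, 0, 0, -0.015, -1]]]'

```text
clock: 11.4
tool_pos: [0.5229, -0.0293, 0.0795]
tcp_rot: [-180.0, -0.0, 88.3]
wrist_force: [-0.2, -1.1, -0.8]
gripper_width: 0.164
grasp_force: 78.0
```

```bash
cat > y.py <<'E'
from h import *
a=np.radians(-1.7);X=np.array([np.cos(a),np.sin(a)]);Y=np.array([-X[1],X[0]])
s=sense();t=s['tool_pos'];D=[]
for i in range(6): D.append(capture('side')[1])
d=np.median(D,0).astype(np.float32)
P=cloud('side',d).reshape(-1,3);P=P[~np.isnan(P[:,0])]
L=np.c_[(P[:,:2]-t[:2])@np.c_[X,Y],P[:,2]]
def f(nm,lo,hi,a_,b):
    q=L[(L[:,0]>lo)&(L[:,0]<hi)&(L[:,1]<-.034)&(L[:,1]>-.056)&(L[:,2]>a_)&(L[:,2]<b)]
    print(nm,len(q),'med y',np.median(q[:,1]).round(5),'mean',q[:,1].mean().round(5),'z',q[:,2].min().round(4))
f('board',-.005,.005,.015,.07);f('board low',-.005,.006,.003,.012);f('board hi',-.005,.005,.07,.11)
f('base near',.015,.06,.003,.011);f('base mid',.06,.12,.003,.011)
f('endb',.2085,.2195,.02,.11)
to([.5239,-.0275,.079],88.3)
E
python3 y.py
```

```text
board 59 med y -0.04244 mean -0.04245 z 0.0156
board low 9 med y -0.04249 mean -0.04244 z 0.0035
board hi 46 med y -0.04226 mean -0.04235 z 0.0719
base near 34 med y -0.04244 mean -0.04244 z 0.0031
base mid 46 med y -0.04269 mean -0.04259 z 0.003
endb 122 med y -0.04217 mean -0.04161 z 0.0201
t 11.7 pos [ 0.5229 -0.0292  0.0795] [-180.    -0.    88.3] F [-0.  -0.9 -0.8] g 0.164 78.0
units [0.067 0.038 0.019] [-0. -0. -0.]
```

Lateral is now flush. Now I lower the foot lightly and advance until contact.

Call:
send_rows --commands '[[[0, 0.02, 0.008, 0, 0, 0, -1], [0, 0.04, 0.008, 0, 0, 0, -1], [0, 0.055, 0.008, 0, 0, 0, -1], [0, 0.07, 0.008, 0, 0, 0, -1], [0, 0.07, 0.008, 0, 0, 0, -1]]]'

```text
clock: 12.12
tool_pos: [0.5243, -0.0293, 0.0792]
tcp_rot: [-179.9, -0.0, 88.3]
wrist_force: [-2.7, -0.3, -0.1]
gripper_width: 0.165
grasp_force: 78.2
```

Call:
send_rows --commands '[[[0, 0.01, 0, 0, 0, 0, -1], [0, 0.02, 0, 0, 0, 0, -1], [0, 0.03, 0, 0, 0, 0, -1], [0, 0.03, 0, 0, 0, 0, -1]]]'

```text
clock: 12.45
tool_pos: [0.5246, -0.0292, 0.0791]
tcp_rot: [-179.9, -0.0, 88.3]
wrist_force: [-6.4, 0.2, 1.4]
gripper_width: 0.166
grasp_force: 78.4
```

Call:
send_rows --commands '[[[0, 0.008, 0, 0, 0, 0, -1], [0, 0.015, 0, 0, 0, 0, -1], [0, 0.015, 0, 0, 0, 0, -1], [0, 0.015, 0, 0, 0, 0, -1]]]'

```text
clock: 12.78
tool_pos: [0.5247, -0.0292, 0.079]
tcp_rot: [-179.8, -0.0, 88.3]
wrist_force: [-7.2, 0.3, 3.4]
gripper_width: 0.161
grasp_force: 78.7
```

```bash
python3 y.py
```

```text
board 59 med y -0.04242 mean -0.04252 z 0.0158
board low 11 med y -0.04287 mean -0.04272 z 0.0032
board hi 48 med y -0.04234 mean -0.04243 z 0.0716
base near 38 med y -0.04271 mean -0.04268 z 0.0032
base mid 42 med y -0.04272 mean -0.04263 z 0.0039
endb 105 med y -0.04221 mean -0.04218 z 0.0203
t 13.08 pos [ 0.5247 -0.0292  0.079 ] [-1.7984e+02 -1.0000e-02  8.8290e+01] F [-7.3 -0.4  2.1] g 0.162 78.6
units [ 0.068 -0.033  0.001] [-0.031 -0.002 -0.002]
```

Call:
send_rows --commands '[[[0, 0.015, -0.003, 0, 0, 0, -1], [0, 0.03, -0.003, 0, 0, 0, -1], [0, 0.03, -0.003, 0, 0, 0, -1], [0, 0.03, -0.003, 0, 0, 0, -1]]]'

```text
clock: 13.42
tool_pos: [0.5248, -0.0292, 0.079]
tcp_rot: [-179.7, -0.0, 88.3]
wrist_force: [-11.8, -1.2, 7.1]
gripper_width: 0.164
grasp_force: 79.0
```

Call:
send_rows --commands '[[[0, 0, -0.006, 0, 0, 0, -1], [0, 0, -0.012, 0, 0, 0, -1], [0, 0, -0.012, 0, 0, 0, -1], [0, 0, -0.012, 0, 0, 0, -1]]]'

```text
clock: 13.75
tool_pos: [0.5248, -0.0291, 0.0791]
tcp_rot: [-179.8, -0.0, 88.3]
wrist_force: [-8.9, -0.2, 0.7]
gripper_width: 0.164
grasp_force: 78.5
```

Call:
send_rows --commands '[[[0, 0.006, -0.001, 0, 0, 0, -1], [0, 0.012, -0.003, 0, 0, 0, -1], [0, 0.012, -0.003, 0, 0, 0, -1], [0, 0.012, -0.003, 0, 0, 0, -1], [0, 0.012, -0.003, 0, 0, 0, -1], [0, 0.012, -0.003, 0, 0, 0, -1], [0, 0.012, -0.003, 0, 0, 0, -1], [0, 0.012, -0.003, 0, 0, 0, -1]]]'

```text
clock: 14.42
tool_pos: [0.5248, -0.0291, 0.0791]
tcp_rot: [-179.7, -0.0, 88.3]
wrist_force: [-11.4, 0.0, 2.1]
gripper_width: 0.162
grasp_force: 78.6
```

```bash
python3 y.py; python3 m.py g
```

```text
board 58 med y -0.04267 mean -0.04268 z 0.0159
board low 9 med y -0.04259 mean -0.04243 z 0.0039
board hi 49 med y -0.04262 mean -0.04254 z 0.0704
base near 33 med y -0.04252 mean -0.04259 z 0.0034
base mid 44 med y -0.0424 mean -0.04252 z 0.0031
endb 99 med y -0.04239 mean -0.04235 z 0.021
t 14.72 pos [ 0.5247 -0.0291  0.0791] [-1.7971e+02 -2.0000e-02  8.8290e+01] F [-10.3  -0.3   1.8] g 0.164 78.6
units [ 0.064 -0.036  0.003] [-0.058 -0.005 -0.002]
t 14.72 pos [ 0.5247 -0.0291  0.0791] [-1.7971e+02 -2.0000e-02  8.8290e+01] F [-10.3  -0.3   1.8] g 0.164 78.6
units [ 0.156 -0.055  0.003] [-0.058 -0.004  0.018]
boardlow 254 x [-0.0093 -0.0091 -0.0086  0.0051  0.0079] y [-0.0454 -0.0449 -0.044   0.0354  0.0375  0.039 ] rect ((-7.326776504516602, -4.863079071044922), (17.122333526611328, 86.04458618164062), 11.91807746887207) z 0.0699
boardtop 164 x [-0.02   -0.0197 -0.0166  0.015   0.0187] y [-0.0443 -0.0441 -0.043   0.0082  0.0152  0.0213] rect ((-0.03978538513183594, -13.583057403564453), (37.56817626953125, 59.89588928222656), 22.495590209960938) z 0.1299
endb 179 x [0.2056 0.2058 0.2063 0.2202 0.2216] y [-0.0445 -0.0442 -0.0423  0.0415  0.0457  0.0474] rect ((213.77432250976562, 1.4058837890625), (16.307024002075195, 91.93021392822266), 0.4870980381965637) z 0.1243
base 970 x [0.0304 0.0322 0.0384 0.1721 0.178 ] y [-0.0458 -0.0445 -0.0429  0.0445  0.0475  0.0492] rect ((105.0225830078125, 1.7601814270019531), (149.4460906982422, 94.8122329711914), 0.13201691210269928) z 0.0188
rail 385 x [0.0414 0.0419 0.0474 0.1723 0.1775] y [-0.0433 -0.0427 -0.0415  0.0418  0.0439  0.0448] rect ((110.25716400146484, 0.7192535400390625), (87.96359252929688, 137.48806762695312), 89.84263610839844) z 0.0749
```

View pics/g.png

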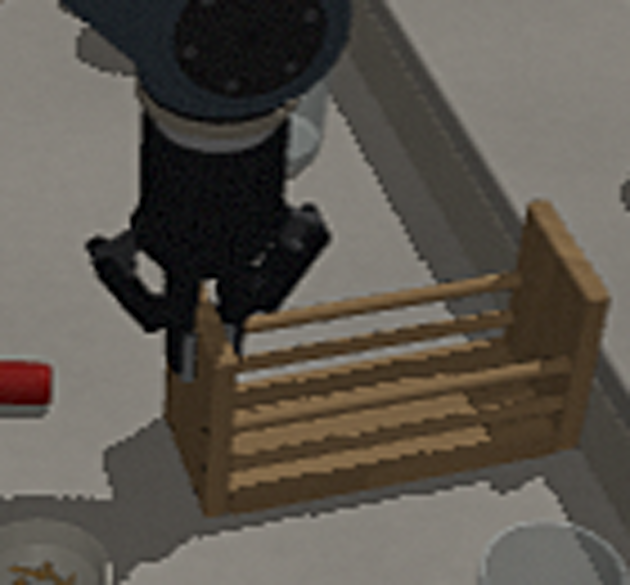

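The side crop shows the board closed against the holder's end at (220,450) with no gap, its edges in line with the base and its foot on the table. I hold the push.

Call:
send_rows --commands '[[[0, 0, 0, 0, 0, 0, -1], [0, 0, 0, 0, 0, 0, -1], [0, 0, 0, 0, 0, 0, -1], [0, 0, 0, 0, 0, 0, -1], [0, 0, 0, 0, 0, 0, -1], [0, 0, 0, 0, 0, 0, -1], [0, 0, 0, 0, 0, 0, -1], [0, 0, 0, 0, 0, 0, -1]]]'

```text
clock: 15.43
tool_pos: [0.5248, -0.0291, 0.0791]
tcp_rot: [-179.7, -0.0, 88.3]
wrist_force: [-10.7, 0.0, 2.4]
gripper_width: 0.168
grasp_force: 78.6
```

Call:
send_rows --commands '[[[0, 0, 0, 0, 0, 0, -1], [0, 0, 0, 0, 0, 0, -1], [0, 0, 0, 0, 0, 0, -1], [0, 0, 0, 0, 0, 0, -1], [0, 0, 0, 0, 0, 0, -1], [0, 0, 0, 0, 0, 0, -1], [0, 0, 0, 0, 0, 0, -1], [0, 0, 0, 0, 0, 0, -1]]]'

```text
clock: 16.1
tool_pos: [0.5248, -0.0291, 0.0791]
tcp_rot: [-179.7, -0.0, 88.3]
wrist_force: [-9.8, -1.1, 2.9]
gripper_width: 0.165
grasp_force: 78.6
```

Call:
send_rows --commands '[[[0, 0, 0, 0, 0, 0, -1], [0, 0, 0, 0, 0, 0, -1], [0, 0, 0, 0, 0, 0, -1], [0, 0, 0, 0, 0, 0, -1], [0, 0, 0, 0, 0, 0, -1], [0, 0, 0, 0, 0, 0, -1], [0, 0, 0, 0, 0, 0, -1], [0, 0, 0, 0, 0, 0, -1]]]'

```text
clock: 16.77
tool_pos: [0.5248, -0.0291, 0.0791]
tcp_rot: [-179.7, -0.0, 88.3]
wrist_force: [-11.0, -0.9, 2.4]
gripper_width: 0.165
grasp_force: 78.6
```

Call:
send_rows --commands '[[[0, 0, 0, 0, 0, 0, -1], [0, 0, 0, 0, 0, 0, -1], [0, 0, 0, 0, 0, 0, -1], [0, 0, 0, 0, 0, 0, -1], [0, 0, 0, 0, 0, 0, -1], [0, 0, 0, 0, 0, 0, -1], [0, 0, 0, 0, 0, 0, -1], [0, 0, 0, 0, 0, 0, -1]]]'

```text
clock: 17.43
tool_pos: [0.5248, -0.0291, 0.0791]
tcp_rot: [-179.7, -0.0, 88.3]
wrist_force: [-10.6, 0.2, 1.9]
gripper_width: 0.169
grasp_force: 78.6
```

Call:
send_rows --commands '[[[0, 0, 0, 0, 0, 0, -1], [0, 0, 0, 0, 0, 0, -1], [0, 0, 0, 0, 0, 0, -1], [0, 0, 0, 0, 0, 0, -1], [0, 0, 0, 0, 0, 0, -1], [0, 0, 0, 0, 0, 0, -1], [0, 0, 0, 0, 0, 0, -1], [0, 0, 0, 0, 0, 0, -1]]]'

```text
clock: 18.1
tool_pos: [0.5248, -0.0291, 0.0791]
tcp_rot: [-179.7, -0.0, 88.3]
wrist_force: [-11.3, -0.2, 2.2]
gripper_width: 0.166
grasp_force: 78.6
```

Call:
send_rows --commands '[[[0, 0, 0, 0, 0, 0, -1], [0, 0, 0, 0, 0, 0, -1], [0, 0, 0, 0, 0, 0, -1], [0, 0, 0, 0, 0, 0, -1], [0, 0, 0, 0, 0, 0, -1], [0, 0, 0, 0, 0, 0, -1], [0, 0, 0, 0, 0, 0, -1], [0, 0, 0, 0, 0, 0, -1]]]'

```text
clock: 18.77
tool_pos: [0.5248, -0.0291, 0.0791]
tcp_rot: [-179.7, -0.0, 88.3]
wrist_force: [-10.2, -0.1, 2.5]
gripper_width: 0.165
grasp_force: 78.6
```

```bash
python3 -c "
from bench import *
print(finish_job())"
```

```text
the job is handed in; nothing more can be done
None
```

The end board stands upright and flush against the holder's open end with its foot on the table; I held a steady push of about 10.5 N towards the window wall for over four seconds and handed in still gripping and pushing.

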